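# Make up a centrifuge counterweight on the sprung scale

### The arm

A 7-joint arm with a two-finger parallel gripper is mounted at the origin on a cart in front of the work surface, level with it; the furniture and walls round the work are solid. World frame = base frame: x ahead of the robot, y to its left, z up, the work surface at z = 0. Lengths are in m, angles in rad, forces in N, time in s.
With the tool pointing down it reaches from about 0.425 to 0.925 m from the base axis. Payload 6.8 kg.
Tool frame: the origin (TCP) lies midway between the tips of the shut fingers; the grasp point (between the pads) lies 19 mm behind it; z points along the fingers, y is the direction in which the jaws open and shut (so a half turn about z gives the same grasp; the last joint's range is limited). The gripper opens to 85 mm and grips with 20 to 120 N. Pads are 22 mm wide; open, the fingers measure 114 mm over their backs; the gripper's body (76 mm by 85 mm) begins 54 mm behind the grasp point. The pads swing forward as they close: fully open they stand 13 mm farther back than shut.
Start: joints at [-1.405, 0.477, 0.022, 1.555, -0.011, 1.109, -0.083], TCP at [0.183, 0.65, 0.231] pointing down, gripper open.
Joint ranges: [-2.96, 2.96], [-0.34, 2.1], [-1.41, 1.46], [0.24, 2.44], [-1.37, 4.51], [0.17, 1.92], [-2.96, 2.96]. Speed limits (rad/s): [2.39, 2.39, 3.14, 3.14, 3.14, 3.14, 3.14].

### API

Orientations are given as a unit quaternion [w, x, y, z].
In Python, from station import bot gives the robot as it stands. The module is installed in compiled form; this text tells all that it offers.
- The arm moves only by the tool play_rows, never from a script. Its argument "motion" is a list of rows, each a list of 2 entries, a list of its own where there are three numbers: the shift along the tool's x, y, z as a fraction of full scale, then the turn, a rotation vector about the tool's x, y, z as a fraction of full scale. In form: [[[tx, ty, tz], [rx, ry, rz]], ...]. A call has 1 to 8 rows; each row is the pose to reach, as a shift and turn from the pose measured when the call began, along the tool's axes at that moment, turning the shorter way round; what a row does not reach only later rows make up. Full scale, the value 1, is 400 mm for a shift and 360 degrees for a turn. A row lasts 1/10 s, in which the tool goes at most 50 mm and 8.59 degrees, less where a joint would pass 70% of its speed; a pose out of reach is approached as far as the arm can. A call with a number of a shift or a turn outside -1 to 1 is refused whole. A call with a gripper value outside its range is refused whole. "fingers" is the finger opening in mm, from 0 to 85.4, set as the call begins (left out, the last holds). The fingers move at their own pace and stop on an object; "grip_force" is the grip in N (left out, the last holds). Time passes only in rows, so rows that repeat a pose let the fingers close. It gives the time, the measured TCP pose, the force and the opening at its end, in the units of the state.
- bot.get_obs(): the state, without advancing time (a new reading comes with each control period).
- bot.read_camera(name): name is "scene" or "top" or "wrist"; returns a dict with "pixels" (420x560x3 uint8, red, green, blue), "range_z" (420x560 float32, m along the optical axis (not along the pixel's ray), 0 where there is no reading), "fovy" (degrees; the focal length in pixels is half the picture's height over the tangent of half this angle, whatever the lens; pixels are square), "cx", "cy" (the principal point, pixels), "pose" (4x4, takes a point from camera to world coordinates). Camera axes: x right, y down, z forward; pixel columns grow to the right and rows downward; lengths in m; the calibration is good to about 2 mm. The wrist camera is an equidistant fisheye: a pixel r from the principal point sees the ray r / f radians off the axis. A picture is of the moment at which its call begins.
- bot.hand_in(): hands the job in, once; it reports no verdict.
The state is a dict: "t": time; "q": joint angles; "joint_vel": joint speeds; "joint_torque": joint torques, N m; "eef_pos": TCP position; "tool_rot": TCP orientation; "contact_force": force on the tool from outside, world axes, zero at the start; "torque": the same for the moment, N m; "gripper_width": opening from 0.0 (shut) to 1.0 (fully open).
Only numpy, scipy, OpenCV 4.12 (cv2) and the standard library are available. Lean on these libraries where they do the work, as an engineer would, in place of code of your own. Each camera call takes 0.05 s, during which the arm holds its last target.

### The job

Make up the centrifuge counterweight: the sample cup fixed in the scale's round pan is too light, so stand dropper bottles upright in the pan beside it, one by one, until the pointer on the front of the scale comes to rest between the upper and the lower limit tabs. Set them down gently, so that the pan never strikes its bottom stop, and leave the bottles you do not need standing on the worktop. Leave everything else where it is.

Things in the scene. Friction and masses are not known exactly. Their poses are not given: they have to be found in the camera images.
- pan (a joint): height of the scale's pan, m: 0 = empty pan at the top, growing as the load pushes the pan down its vertical slide; bottom stop at 0.070. A linear spring carries it: each dropper bottle adds about 0.010 (within 5 %), the cup in the pan an unknown amount. The pointer is level with the upper limit tabs at 0.0345 and with the lower ones at 0.0495. After a change the pan settles within about 1 s.
- pan_floor (a point): centre of the inner floor of the pan: a round aluminium pan on a stem, flat floor of 65 mm radius, sloping wall up to a rim 18 mm above the floor and 79 mm in radius. It sinks with the pan; 180 mm above the worktop when empty. The pan sits on the scale's white housing, 130 x 130 x 100 mm. x axis: away from the scale's front, which carries the pointer.
- pointer (a point): middle of the pointer, a black level bar 46 mm long and 3 mm high in front of the white plate on the front of the scale's housing; fixed to the pan, it goes down with it
- tab_upper (a point): point midway between the upper pair of limit tabs (dark steel, 4 mm high, one on each side edge of the white plate), 53 mm above the worktop
- tab_lower (a point): point midway between the lower pair of limit tabs, the same, 15 mm below the upper pair
- cup_mid (a point): centre of the capped sample cup, 48 mm diameter and 43 mm high, fixed on the middle of the pan, its foot 3 mm above the pan floor; its weight is not known
- bottle_a_mid (a point): centre (44 mm above the foot) of a loose dropper bottle standing on the worktop: body 35 mm diameter and 60 mm high, narrow cap 20 mm diameter above it, 88 mm high in all, 80 g. z up through the cap. Four such bottles differ only in colour, which does not matter
- bottle_b_mid (a point): centre (44 mm above the foot) of a loose dropper bottle standing on the worktop: body 35 mm diameter and 60 mm high, narrow cap 20 mm diameter above it, 88 mm high in all, 80 g. z up through the cap. Four such bottles differ only in colour, which does not matter
- bottle_c_mid (a point): centre (44 mm above the foot) of a loose dropper bottle standing on the worktop: body 35 mm diameter and 60 mm high, narrow cap 20 mm diameter above it, 88 mm high in all, 80 g. z up through the cap. Four such bottles differ only in colour, which does not matter
- bottle_d_mid (a point): centre (44 mm above the foot) of a loose dropper bottle standing on the worktop: body 35 mm diameter and 60 mm high, narrow cap 20 mm diameter above it, 88 mm high in all, 80 g. z up through the cap. Four such bottles differ only in colour, which does not matter
- beaker: bystander: small beaker, 55 mm diameter, 69 mm high; origin under its centre
- tape_roll: bystander: roll of tape, 92 mm diameter, 48 mm high; origin under its centre
- carton: bystander: flat carton 60 x 110 x 38 mm; origin under its centre
- timer: bystander: small timer 56 x 62 x 18 mm; origin under its centre
- clip: bystander: black binder clip 42 x 41 x 16 mm; origin under its centre
There are look-alikes about, which are no part of the job. What is shaped like the part that bears bottle_a_mid but pink or turquoise is not meant. What is shaped like the part that bears bottle_c_mid but orange is not meant.

How it is judged:
By the outcome, as a careful person would: the job done as asked, in the order asked, and still so for the second after the job is handed in, with the robot touching nothing.
It also fails if it takes over 72 s, if anything falls off the work surface, if the arm or the gripper's body presses on something with over 40 N, if the wrist force passes 120 N, or if a joint passes its speed limit or range.

## Working session

There is one attempt and no reset: what is moved stays moved. The work goes in short steps, Python scripts to look and compute and a tool call to move; the robot and the scene stay as the last step left them, time stands still between calls to the robot, and variables do not carry over. Pictures are saved under pics/ and viewed, and the job is handed in when it is done.

Besides the shell and the picture viewer there is one more tool, called after ">>>" as name([rows], argument=value, ...), one row to a line, values as JSON. play_rows: Moves the arm, as the interface text tells. Shift numbers are shares of 400 mm and turn numbers shares of 360 degrees, none past 1 either way. Its arguments: {"type":"object","properties":{"motion":{"type":"array"},"fingers":{"type":"number"},"grip_force":{"type":"number"}},"required":["motion"]}

```bash
mkdir -p pics; cat > h.py <<'E'
from station import bot
import numpy as np, cv2
def cam(n,save=None):
    c=bot.read_camera(n)
    if save: cv2.imwrite('pics/'+save+'.png',cv2.cvtColor(c['pixels'],cv2.COLOR_RGB2BGR))
    return c
def cloud(c):
    f=210/np.tan(np.radians(c['fovy'])/2)
    v,u=np.mgrid[0:420,0:560]
    z=c['range_z']
    P=np.stack([(u-c['cx'])/f*z,(v-c['cy'])/f*z,z],-1)
    return P@c['pose'][:3,:3].T+c['pose'][:3,3]
E
python3 - <<'E'
from h import *
o=bot.get_obs();print(o)
for n in['scene','top','wrist']:
    c=cam(n,n+'0');print(n,c['fovy'],c['cx'],c['cy'],c['pose'].round(3).tolist())
    np.savez('pics/%s0.npz'%n,**c)
E
```

```text
{'t': 0.0, 'q': array([-1.40510383,  0.47781654,  0.02235709,  1.55645407, -0.01150327,
        1.10930281, -0.08308559]), 'joint_vel': array([ 0.00185451, -0.00074238,  0.00135207, -0.00046396, -0.00075273,
        0.00106928,  0.00013558]), 'joint_torque': array([-4.01884399e-04, -5.96457624e+01,  1.60798609e+00, -2.81176829e+01,
        1.25466779e-02,  9.66744090e-03, -3.80907679e-06]), 'eef_pos': array([0.18237276, 0.6492775 , 0.23031393]), 'tool_rot': array([-5.49481483e-05,  1.36459538e-01,  9.90645212e-01, -9.24536207e-04]), 'contact_force': array([ 0.29727317, -0.50712405,  0.5635694 ]), 'torque': array([0.00572912, 0.06317314, 0.00293332]), 'gripper_width': 1.001156032166488}
scene 47.79908987607104 283.87069520869574 204.08815341299183 [[0.902, -0.33, 0.279, 0.017], [-0.432, -0.662, 0.613, -1.075], [-0.017, -0.673, -0.74, 1.381], [0.0, 0.0, 0.0, 1.0]]
top 50.8800322387417 279.0881391930533 215.97709352638114 [[-0.026, -0.994, 0.105, 0.366], [-0.999, 0.028, 0.015, -0.053], [-0.018, -0.104, -0.994, 1.568], [0.0, 0.0, 0.0, 1.0]]
wrist 65.70646984690485 277.8147780872966 209.57724903174164 [[0.271, 0.923, 0.275, 0.113], [0.963, -0.259, -0.079, 0.67], [-0.002, 0.286, -0.958, 0.373], [0.0, 0.0, 0.0, 1.0]]
```

View pics/scene0.png

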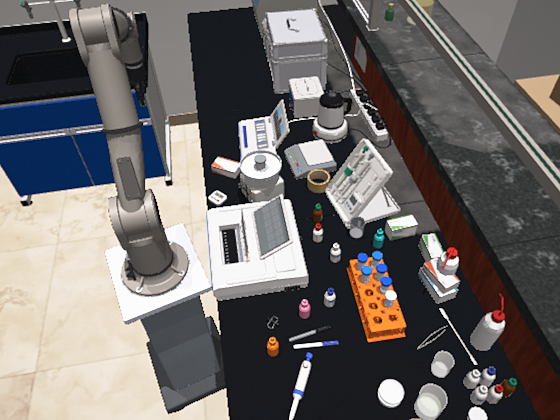

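View pics/top0.png

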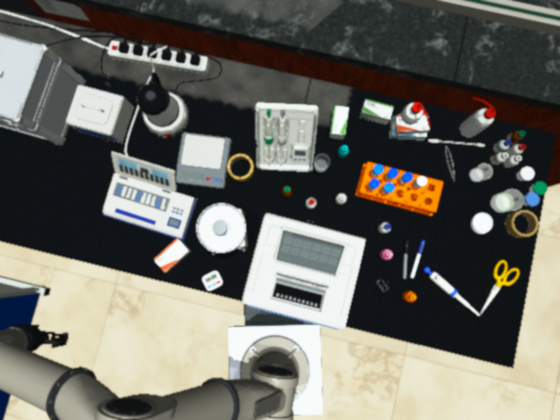

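View pics/wrist0.png

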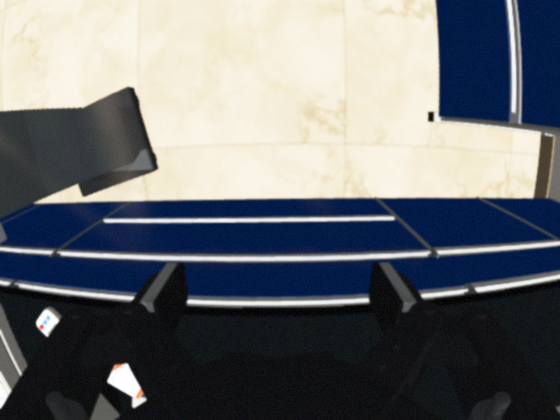

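```bash
python3 - <<'E'
from h import *
for n,pts in [('top',dict(amber=(287,191),red=(311,203),white=(341,199),blue=(385,228),pink=(388,255),orange=(410,296),turq=(344,151),cup=(219,228),beaker=(322,162),tape=(240,166),device=(300,270),knobs=(245,246))),('scene',dict(amber=(318,208),red=(318,226),white=(336,246),blue=(330,292),cup=(261,159)))]:
    c=dict(np.load(f'pics/{n}0.npz'));P=cloud(c)
    for k,(u,v) in pts.items():print(n,k,P[v,u].round(3))
c=dict(np.load('pics/top0.npz'));P=cloud(c)
I=c['pixels'][130:310,130:430];cv2.imwrite('pics/topz.png',cv2.resize(I[...,::-1],None,fx=2.66,fy=2.66,interpolation=3))
I=np.load('pics/scene0.npz')['pixels'][90:310,200:420];cv2.imwrite('pics/scz.png',cv2.resize(I[...,::-1],None,fx=2.7,fy=2.7,interpolation=3))
E
```

```text
top amber [ 0.607 -0.06   0.083]
top red [ 0.564 -0.141  0.077]
top white [ 0.576 -0.244  0.069]
top blue [ 0.473 -0.39   0.062]
top pink [ 0.381 -0.393  0.075]
top orange [ 0.243 -0.459  0.072]
top turq [ 0.745 -0.262  0.063]
top cup [0.478 0.156 0.198]
top beaker [ 0.724 -0.19  -0.005]
top tape [ 0.717  0.107 -0.002]
top device [ 0.339 -0.096  0.095]
top knobs [0.425 0.089 0.058]
scene amber [ 0.611 -0.072  0.08 ]
scene red [ 0.571 -0.146  0.078]
scene white [ 0.584 -0.252  0.079]
scene blue [ 0.476 -0.402  0.078]
scene cup [0.486 0.15  0.194]
```

View pics/topz.png

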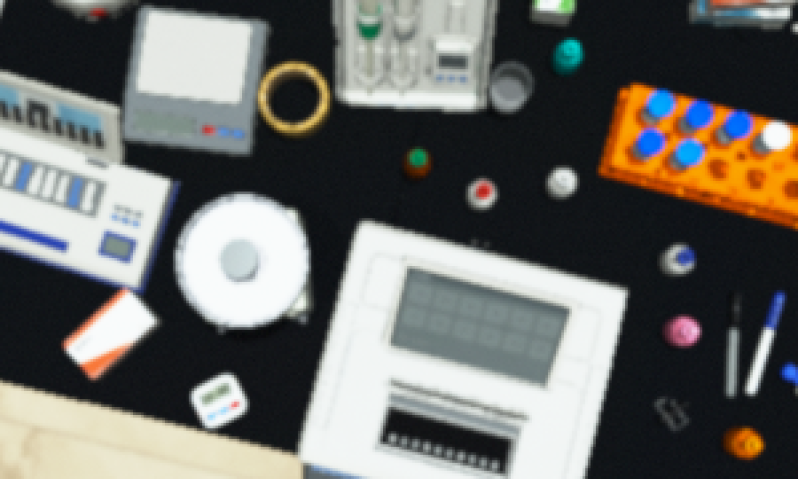

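View pics/scz.png

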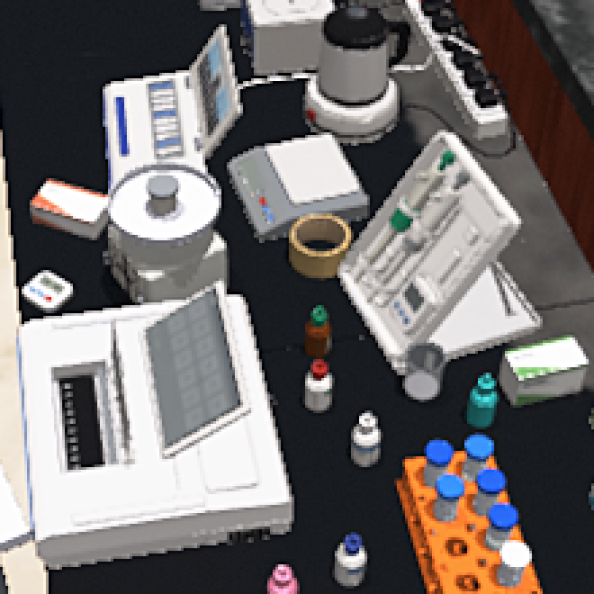

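```bash
python3 - <<'E'
from h import *
for n,(u,v) in dict(top=(219,228),scene=(261,159)).items():
    c=dict(np.load(f'pics/{n}0.npz'));P=cloud(c)
    Q=P[v-30:v+31,u-35:u+36].reshape(-1,3)
    h=np.histogram(Q[:,2],np.arange(-0.01,.24,.005));print(n,[(round(a,3),b) for b,a in zip(h[0],h[1]) if b>5])
    # rim fit: points z>.13, outermost
    m=(Q[:,2]>.12)&(np.hypot(*(Q[:,:2]-[.48,.155]).T)<.1);R=Q[m]
    (cx,cy),r=cv2.minEnclosingCircle(R[:,:2].astype(np.float32));print('circle',cx,cy,r)
    cm=np.hypot(R[:,0]-cx,R[:,1]-cy)
    for a,b in [(0,.015),(.03,.045),(.045,.06),(.07,.09)]:
        s=R[(cm>=a)&(cm<b)];print(a,b,len(s),np.median(s[:,2]),np.percentile(s[:,2],[10,90]).round(4))
    top=R[(R[:,2]>.185)];print('cup',np.median(top,0),len(top))
    T=P[np.abs(P[...,2])<.01];T=T[(abs(T[:,0]-.55)<.15)&(abs(T[:,1])<.4)];print('table z',np.median(T[:,2]))
c=dict(np.load('pics/top0.npz'));P=cloud(c)
I=c['pixels'].astype(int)
for k,(u,v) in dict(amber=(287,191),red=(311,203),white=(341,199),blue=(385,228)).items():
    Q=P[v-14:v+15,u-14:u+15].reshape(-1,3)
    for lo in(.03,.07):
        q=Q[Q[:,2]>lo];print(k,lo,len(q),np.median(q,0).round(4),((q.min(0)+q.max(0))/2).round(4),(q.max(0)-q.min(0)).round(3))
for n,pts in (('scene',dict(amber=(318,208),red=(318,226),white=(336,246),blue=(330,292))),):
    c=dict(np.load(f'pics/{n}0.npz'));P=cloud(c)
    for k,(u,v) in pts.items():
        Q=P[v-16:v+25,u-14:u+15].reshape(-1,3)
        q=Q[Q[:,2]>.072];print(k,len(q),np.median(q,0).round(4),((q.min(0)+q.max(0))/2).round(4),(q.max(0)-q.min(0)).round(3))
E
```

```text
top [(np.float64(-0.01), np.int64(130)), (np.float64(-0.005), np.int64(771)), (np.float64(0.0), np.int64(828)), (np.float64(0.005), np.int64(178)), (np.float64(0.01), np.int64(27)), (np.float64(0.015), np.int64(30)), (np.float64(0.02), np.int64(27)), (np.float64(0.025), np.int64(27)), (np.float64(0.03), np.int64(27)), (np.float64(0.035), np.int64(43)), (np.float64(0.04), np.int64(39)), (np.float64(0.045), np.int64(88)), (np.float64(0.05), np.int64(60)), (np.float64(0.055), np.int64(32)), (np.float64(0.06), np.int64(9)), (np.float64(0.08), np.int64(6)), (np.float64(0.085), np.int64(13)), (np.float64(0.09), np.int64(14)), (np.float64(0.095), np.int64(34)), (np.float64(0.1), np.int64(17)), (np.float64(0.14), np.int64(23)), (np.float64(0.145), np.int64(404)), (np.float64(0.15), np.int64(860)), (np.float64(0.155), np.int64(230)), (np.float64(0.16), np.int64(48)), (np.float64(0.165), np.int64(96)), (np.float64(0.17), np.int64(57)), (np.float64(0.19), np.int64(47)), (np.float64(0.195), np.int64(110)), (np.float64(0.2), np.int64(25))]
circle 0.48300349712371826 0.15380412340164185 0.07890150
[... 2346 characters left out ...]
 -0.1023  0.8195] [0.216 0.098 1.497]
white 0.03 89 [ 0.5813 -0.2457  0.0547] [ 0.4826 -0.1588  0.7991] [0.234 0.211 1.538]
white 0.07 32 [ 0.5827 -0.2466  0.0786] [ 0.4791 -0.1553  0.8195] [0.227 0.204 1.497]
blue 0.03 96 [ 0.4772 -0.3903  0.0547] [ 0.4309 -0.2317  0.7995] [0.13  0.357 1.537]
blue 0.07 35 [ 0.4784 -0.3938  0.0782] [ 0.4274 -0.2292  0.8197] [0.123 0.352 1.497]
amber 46 [ 0.5751 -0.14    0.0778] [ 0.3207 -0.5657  0.7266] [0.608 1.019 1.308]
red 27 [ 0.5657 -0.1468  0.0782] [ 0.2968 -0.6071  0.7267] [0.56  0.936 1.308]
white 31 [ 0.5814 -0.252   0.0784] [ 0.3054 -0.6577  0.727 ] [0.578 0.835 1.308]
blue 32 [ 0.4763 -0.3989  0.0795] [ 0.2519 -0.7315  0.7269] [0.471 0.687 1.308]
```

```bash
cat >> h.py <<'E'
from scipy.spatial.transform import Rotation as R
def plan(p,az):
    o=bot.get_obs();q=o['tool_rot'];r=R.from_quat([q[1],q[2],q[3],q[0]])
    a=np.radians(az);y=np.array([np.cos(a),np.sin(a),0]);z=np.array([0,0,-1.]);x=np.cross(y,z)
    T=R.from_matrix(np.stack([x,y,z],1))
    print('t',round(o['t'],2),'at',o['eef_pos'].round(4),'tool',r.as_matrix().round(3).tolist(),'w',o['gripper_width'])
    s=r.inv().apply(np.array(p)-o['eef_pos'])/.4; t=(r.inv()*T).as_rotvec()/(2*np.pi)
    print('shift',s.round(4),'turn',t.round(4))
E
python3 - <<'E'
from h import *
c=dict(np.load('pics/top0.npz'));P=cloud(c)
for x0 in np.arange(.2,.9,.1):
    row=[]
    for y0 in np.arange(-.5,.7,.1):
        m=(P[...,0]>x0)&(P[...,0]<x0+.1)&(P[...,1]>y0)&(P[...,1]<y0+.1)
        row.append(round(float(np.percentile(P[m][:,2],97)),2) if m.any() else None)
    print(round(x0,1),row)
plan([.4,.38,.35],17.6)
E
```

```text
0.2 [0.07, 0.01, 0.1, 0.14, 0.09, 0.1, 0.01, 0.02, 0.0, -0.84, 0.63, 0.53]
0.3 [0.02, 0.08, 0.17, 0.17, 1.57, 0.1, 0.02, 0.02, 0.04, 0.01, 0.01, 0.01]
0.4 [0.02, 0.08, 0.19, 0.19, 0.19, 0.16, 0.2, 0.17, 0.05, 0.01, 0.01, 0.01]
0.5 [0.06, 0.06, 0.07, 0.07, 0.09, 0.15, 0.17, 0.16, 0.06, 0.06, 0.05, 0.01]
0.6 [0.12, 0.12, 0.01, 0.04, 0.07, 0.05, 0.05, 0.05, 0.14, 0.12, 0.07, 0.01]
0.7 [0.01, 0.01, 0.07, 0.17, 0.19, 0.17, 0.06, 0.06, 0.06, 0.14, 0.14, 0.01]
0.8 [0.17, 0.06, 0.07, 0.25, 0.25, 0.24, 0.05, 0.06, 0.21, 0.19, 0.12, 0.12]
t 0.15 at [0.1824 0.6494 0.2305] tool [[-0.963, 0.27, -0.0], [0.27, 0.963, -0.001], [-0.0, -0.001, -1.0]] w 1.0009067945604126
shift [-0.7059 -0.5018 -0.2978] turn [-2.000e-04  1.000e-04  1.575e-01]
```

>>> play_rows([
  [[-0.706,-0.502,-0.298],[0,0,0.1575]],
  [[-0.706,-0.502,-0.298],[0,0,0.1575]],
  [[-0.706,-0.502,-0.298],[0,0,0.1575]],
  [[-0.706,-0.502,-0.298],[0,0,0.1575]],
  [[-0.706,-0.502,-0.298],[0,0,0.1575]],
  [[-0.706,-0.502,-0.298],[0,0,0.1575]],
  [[-0.706,-0.502,-0.298],[0,0,0.1575]],
  [[-0.706,-0.502,-0.298],[0,0,0.1575]],
], fingers=70)

```text
t: 0.95
eef_pos: [0.4043, 0.3751, 0.3522]
tool_rot: [0.001, 0.595, 0.804, 0.001]
contact_force: [0.3, 0.3, 0.9]
gripper_width: 0.817
```

```bash
python3 - <<'E'
from h import *
plan([.54,.08,.30],17.6)
print(bot.get_obs()['q'])
E
```

```text
t 0.95 at [0.4043 0.3751 0.3522] tool [[-0.293, 0.956, 0.003], [0.956, 0.293, -0.0], [-0.001, 0.002, -1.0]] w 0.8172672569929605
shift [-0.8046  0.1078  0.1316] turn [ 0.0004  0.0002 -0.0016]
[-1.15428502  0.17569649  0.34166456  1.71352414 -0.05912077  1.26130658
 -0.50218322]
```

>>> play_rows([
  [[-0.805,0.108,0.132],[0,0,-0.0016]],
  [[-0.805,0.108,0.132],[0,0,-0.0016]],
  [[-0.805,0.108,0.132],[0,0,-0.0016]],
  [[-0.805,0.108,0.132],[0,0,-0.0016]],
  [[-0.805,0.108,0.132],[0,0,-0.0016]],
  [[-0.805,0.108,0.132],[0,0,-0.0016]],
  [[-0.805,0.108,0.132],[0,0,-0.0016]],
])

```text
t: 1.65
eef_pos: [0.5406, 0.0765, 0.2993]
tool_rot: [0.001, 0.591, 0.806, 0.0]
contact_force: [-0.3, 0.2, 0.5]
gripper_width: 0.821
```

```bash
python3 - <<'E'
from h import *
plan([.613,-.06,.22],17.6)
c=cam('wrist','wrist1');np.savez('pics/wrist1.npz',**c)
E
```

```text
t 1.65 at [0.5406 0.0765 0.2993] tool [[-0.301, 0.954, 0.003], [0.954, 0.301, -0.001], [-0.002, 0.002, -1.0]] w 0.8214897725443777
shift [-0.3796  0.0695  0.1992] turn [ 0.0003  0.0003 -0.0003]
```

View pics/wrist1.png

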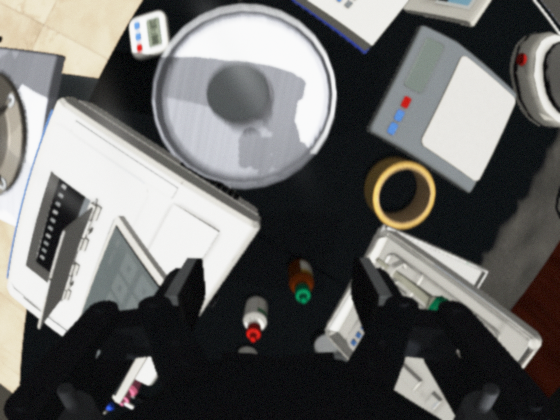

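```bash
cat >> h.py <<'E'
def wcloud(c):
    f=210/np.tan(np.radians(c['fovy'])/2)
    v,u=np.mgrid[0:420,0:560].astype(float)
    dx,dy=u-c['cx'],v-c['cy'];r=np.hypot(dx,dy)+1e-9;th=r/f
    z=c['range_z'];k=np.tan(th)/r
    return np.stack([dx*k*z,dy*k*z,z],-1)@c['pose'][:3,:3].T+c['pose'][:3,3]
def circ(p):
    A=np.c_[2*p[:,:2],np.ones(len(p))];s=np.linalg.lstsq(A,(p[:,:2]**2).sum(1),rcond=None)[0]
    return s[0],s[1],np.sqrt(s[2]+s[0]**2+s[1]**2)
E
python3 - <<'E'
from h import *
c=dict(np.load('pics/wrist1.npz'));P=wcloud(c)
T=P[260:300,220:280].reshape(-1,3);print('pt',P[290,380],P[100,290],P[92,240],P[220,310])
r=np.hypot(P[...,0]-.483,P[...,1]-.154)
m=(r<.1)&(P[...,2]>.135)
M=cv2.morphologyEx(m.astype(np.uint8),cv2.MORPH_OPEN,np.ones((3,3)))
cs=max(cv2.findContours(M,0,cv2.CHAIN_APPROX_NONE)[0],key=cv2.contourArea)[:,0]
Q=P[cs[:,1],cs[:,0]];print('rim circ',circ(Q),np.median(Q,0),cv2.minEnclosingCircle(Q[:,:2].astype(np.float32)))
# ellipse on pixels -> cast rays? 
m=(r<.035)&(P[...,2]>.18);Q=P[m];print('cup top',Q.mean(0),np.median(Q[:,2]),((Q.min(0)+Q.max(0))/2),Q.max(0)-Q.min(0), circ(Q[np.hypot(*(Q[:,:2]-Q[:,:2].mean(0)).T)>.02]))
m=(r>.035)&(r<.06)&(P[...,2]>.13);print('floor',np.median(P[m][:,2]))
for n,(x,y) in dict(amber=(.613,-.06),red=(.569,-.142)).items():
    r=np.hypot(P[...,0]-x,P[...,1]-y)
    for lo,hi in((.02,.05),(.062,.095)):
        m=(r<.03)&(P[...,2]>lo)&(P[...,2]<hi);Q=P[m];print(n,lo,len(Q),circ(Q),Q.max(0))
E
```

```text
pt [0.57295636 0.09951125 0.34152289] [0.52532412 0.16256433 0.15111342] [0.48683779 0.15499515 0.19591717] [ 0.60831041  0.01927969 -0.00060908]
rim circ (np.float64(0.5119461132671627), np.float64(0.1000210244153033), np.float64(0.039837932469671954)) [0.51315892 0.08029874 0.38107626] ((0.5167191624641418, 0.09305153787136078), 0.05337979272007942)
cup top [0.4841322  0.15612588 0.19713988] 0.1971690349792275 [0.48390581 0.1562305  0.19522915] [0.04695421 0.0473794  0.01056708] (np.float64(0.48399986297245007), np.float64(0.15616439941055546), np.float64(0.021810547382557728))
floor 0.15138785835909851
amber 0.02 301 (np.float64(0.6171911650093056), np.float64(-0.05645138844475173), np.float64(0.016895481672389315)) [ 0.63508276 -0.03856868  0.04994268]
amber 0.062 234 (np.float64(0.6167718864422695), np.float64(-0.0560553841504024), np.float64(0.007065116371939241)) [ 0.62659571 -0.0473897   0.08910989]
red 0.02 307 (np.float64(0.5731738318403943), np.float64(-0.13945700135104272), np.float64(0.016525350814916427)) [ 0.59047339 -0.1214318   0.04993997]
red 0.062 201 (np.float64(0.5723580341188249), np.float64(-0.13890719979993826), np.float64(0.0069686283365786115)) [ 0.5826478  -0.12991844  0.08933044]
```

```bash
python3 - <<'E'
from h import *
plan([.617,-.0562,.14],17.6)
E
```

```text
t 1.7 at [0.5419 0.071  0.2989] tool [[-0.295, 0.956, 0.003], [0.956, 0.295, -0.004], [-0.005, 0.002, -1.0]] w 0.825153589904161
shift [-0.3572  0.0849  0.3992] turn [ 0.0003  0.0008 -0.0012]
```

>>> play_rows([
  [[-0.357,0.085,0.399],[0,0.0008,-0.0012]],
  [[-0.357,0.085,0.399],[0,0.0008,-0.0012]],
  [[-0.357,0.085,0.399],[0,0.0008,-0.0012]],
  [[-0.357,0.085,0.399],[0,0.0008,-0.0012]],
  [[-0.357,0.085,0.399],[0,0.0008,-0.0012]],
  [[-0.357,0.085,0.399],[0,0.0008,-0.0012]],
  [[-0.357,0.085,0.399],[0,0.0008,-0.0012]],
  [[-0.357,0.085,0.399],[0,0.0008,-0.0012]],
])

```text
t: 2.5
eef_pos: [0.6175, -0.0543, 0.1411]
tool_rot: [0.001, 0.59, 0.808, 0.002]
contact_force: [1.1, -0.3, -0.1]
gripper_width: 0.82
```

```bash
python3 - <<'E'
from h import *
c=cam('wrist','wrist2');P=wcloud(c)
r=np.hypot(P[...,0]-.617,P[...,1]+.056)
for lo,hi in((.02,.05),(.062,.095)):
    m=(r<.026)&(P[...,2]>lo)&(P[...,2]<hi);Q=P[m];print(lo,len(Q),circ(Q) if len(Q) else 0)
plan([.617,-.0562,.025],17.6)
E
```

```text
0.02 600 (np.float64(0.6169505553215732), np.float64(-0.05667973096823925), np.float64(0.0165659007314464))
0.062 803 (np.float64(0.6169743948749878), np.float64(-0.057127371966651685), np.float64(0.007343876468411805))
t 2.55 at [ 0.6176 -0.0543  0.1413] tool [[-0.305, 0.953, 0.004], [0.953, 0.305, 0.002], [0.0, 0.004, -1.0]] w 0.8138389248453198
shift [-0.0043 -0.004   0.2907] turn [ 0.0006 -0.0001  0.0004]
```

View pics/wrist2.png

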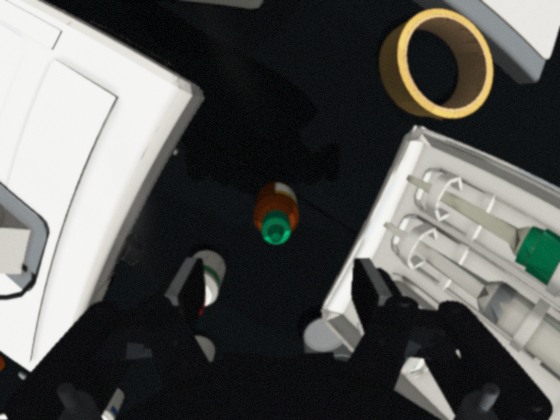

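```bash
python3 - <<'E'
from h import *
for n,f in(('wrist',wcloud),('top',cloud)):
    c=cam(n) if n=='wrist' else dict(np.load('pics/top0.npz'));P=f(c)
    d=P-[.617,-.0562,0];a=np.radians(17.6)
    ty=d[...,0]*np.cos(a)+d[...,1]*np.sin(a);tx=-d[...,0]*np.sin(a)+d[...,1]*np.cos(a)
    for h in(.02,.08):
        m=(P[...,2]>h)&(P[...,2]<.3)&(np.hypot(tx,ty)>.03)&(abs(tx)<.12)&(abs(ty)<.12)
        if n=='wrist': m[250:]=0
        print(n,h,'ty>0 min',np.sort(ty[m&(ty>0)])[:3],'ty<0 max',np.sort(ty[m&(ty<0)])[-3:])
E
```

```text
wrist 0.02 ty>0 min [0.00046221 0.00046221 0.00046221] ty<0 max [-0.05429321 -0.05425206 -0.05419935]
wrist 0.08 ty>0 min [0.00046221 0.00046221 0.00046221] ty<0 max [-0.05906644 -0.05894482 -0.05871785]
top 0.02 ty>0 min [0.04282899 0.04290226 0.04352805] ty<0 max [-0.05320054 -0.05285988 -0.05147866]
top 0.08 ty>0 min [0.07615973 0.07920624 0.08026176] ty<0 max [-0.06367249 -0.06284235 -0.06179303]
```

>>> play_rows([
  [[-0.004,-0.004,0.03],[0.0006,0,0.0004]],
  [[-0.004,-0.004,0.08],[0.0006,0,0.0004]],
  [[-0.004,-0.004,0.15],[0.0006,0,0.0004]],
  [[-0.004,-0.004,0.22],[0.0006,0,0.0004]],
  [[-0.004,-0.004,0.27],[0.0006,0,0.0004]],
  [[-0.004,-0.004,0.29],[0.0006,0,0.0004]],
  [[-0.004,-0.004,0.29],[0.0006,0,0.0004]],
  [[-0.004,-0.004,0.29],[0.0006,0,0.0004]],
], fingers=55)

```text
t: 3.4
eef_pos: [0.6176, -0.0562, 0.0261]
tool_rot: [0.0, 0.591, 0.807, 0.0]
contact_force: [0.2, -0.5, 0.6]
gripper_width: 0.643
```

```bash
python3 - <<'E'
from h import *
plan([.617,-.0565,.025],17.6)
E
```

```text
t 3.4 at [ 0.6176 -0.0562  0.0261] tool [[-0.302, 0.953, 0.001], [0.953, 0.302, 0.0], [-0.0, 0.001, -1.0]] w 0.6426687486964221
shift [-0.0002 -0.0015  0.0028] turn [ 0.0002  0.     -0.0001]
```

>>> play_rows([
  [[0,-0.001,0.002],[0,0,0]],
  [[0,-0.001,0.002],[0,0,0]],
  [[0,-0.001,0.002],[0,0,0]],
  [[0,-0.001,0.002],[0,0,0]],
  [[0,-0.001,0.002],[0,0,0]],
  [[0,-0.001,0.002],[0,0,0]],
  [[0,-0.001,0.002],[0,0,0]],
  [[0,-0.001,0.002],[0,0,0]],
], fingers=25, grip_force=30)

```text
t: 4.2
eef_pos: [0.6181, -0.0565, 0.0267]
tool_rot: [0.001, 0.591, 0.807, 0.001]
contact_force: [-1.0, -0.2, 7.2]
gripper_width: 0.392
```

>>> play_rows([
  [[0,0,-0.02],[0,0,0]],
  [[0,0,-0.06],[0,0,0]],
  [[0,0,-0.14],[0,0,0]],
  [[0,0,-0.24],[0,0,0]],
  [[0,0,-0.34],[0,0,0]],
  [[0,0,-0.44],[0,0,0]],
  [[0,0,-0.5],[0,0,0]],
  [[0,0,-0.55],[0,0,0]],
])

```text
t: 5.0
eef_pos: [0.6177, -0.057, 0.2501]
tool_rot: [0.002, 0.591, 0.807, 0.002]
contact_force: [-0.6, 0.2, -0.7]
gripper_width: 0.394
```

```bash
python3 - <<'E'
from h import *
c=cam('wrist','wrist3');np.savez('pics/wrist3.npz',**c)
plan([.4982,.114,.25],17.6)
print(P:=None)
E
```

```text
t 5.05 at [ 0.6192 -0.0573  0.253 ] tool [[-0.301, 0.953, 0.011], [0.954, 0.301, 0.001], [-0.002, 0.011, -1.0]] w 0.3904386335856033
shift [ 0.4995 -0.1595  0.0048] turn [ 0.0017  0.0003 -0.0002]
None
```

View pics/wrist3.png

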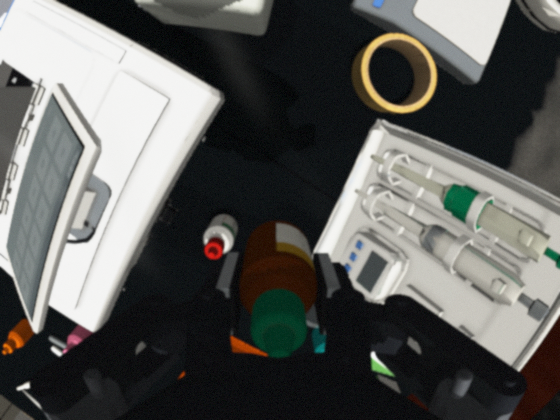

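```bash
cat >> h.py <<'E'
def held(c,verbose=1):
    o=bot.get_obs();q=o['tool_rot'];r=R.from_quat([q[1],q[2],q[3],q[0]])
    P=wcloud(c);L=(P-o['eef_pos'])@r.as_matrix()
    for lo,hi in((-.025,.03),(-.06,-.045),(-.064,-.058)):
        m=(np.hypot(L[...,0],L[...,1])<.03)&(L[...,2]>lo)&(L[...,2]<hi)&(abs(L[...,1])<.014)
        Q=L[m];print('held',lo,len(Q),np.round(circ(Q),4),Q[:,2].min().round(4),Q[:,2].max().round(4))
E
python3 - <<'E'
from h import *
held(dict(np.load('pics/wrist3.npz')))
E
```

```text
held -0.025 3562 [ 0.0047 -0.0008  0.0129] -0.025 0.0284
held -0.06 1936 [-0.0001 -0.0008  0.0065] -0.0599 -0.045
held -0.064 117 [0.0124 0.0024 0.0121] -0.0635 -0.058
```

>>> play_rows([
  [[0.04,-0.013,0],[0.0017,0,0]],
  [[0.11,-0.035,0],[0.0017,0,0]],
  [[0.2,-0.064,0],[0.0017,0,0]],
  [[0.3,-0.096,0],[0.0017,0,0]],
  [[0.39,-0.125,0],[0.0017,0,0]],
  [[0.46,-0.147,0],[0.0017,0,0]],
  [[0.49,-0.157,0],[0.0017,0,0]],
  [[0.4995,-0.16,0.005],[0.0017,0,0]],
])

```text
t: 5.85
eef_pos: [0.497, 0.1154, 0.2504]
tool_rot: [0.001, 0.59, 0.807, -0.0]
contact_force: [0.3, -0.8, -0.5]
gripper_width: 0.393
```

```bash
python3 - <<'E'
from h import *
c=cam('wrist','wrist4');np.savez('pics/wrist4.npz',**c)
plan([.4975,.1136,.25],17.6)
held(c)
P=wcloud(c)
r=np.hypot(P[...,0]-.484,P[...,1]-.156)
m=(r<.03)&(P[...,2]>.19)&(P[...,2]<.203);Q=P[m];print(len(Q),((Q.min(0)+Q.max(0))/2),Q.max(0)-Q.min(0),np.median(Q[:,2]))
E
```

```text
t 5.9 at [0.4972 0.1148 0.25  ] tool [[-0.303, 0.953, 0.0], [0.953, 0.303, -0.001], [-0.001, -0.0, -1.0]] w 0.3903663522357299
shift [-0.0032 -0.0001 -0.0001] turn [-0.      0.0002  0.0001]
held -0.025 2772 [0.0034 0.     0.0143] -0.025 0.0252
held -0.06 2071 [0.0004 0.0004 0.0071] -0.06 -0.045
held -0.064 334 [0.0003 0.0004 0.0027] -0.0632 -0.058
4517 [0.48349498 0.15649848 0.19516865] [0.04675941 0.04667148 0.00931908] 0.19719393579562453
```

View pics/wrist4.png

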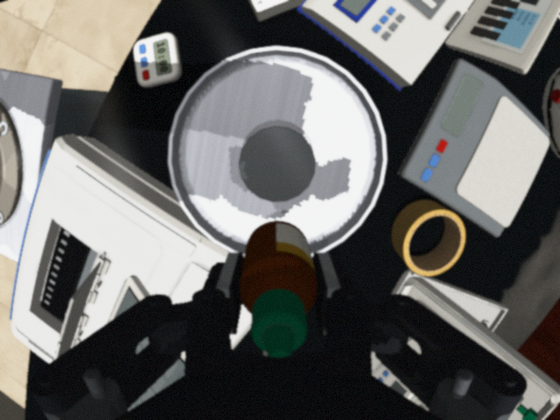

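>>> play_rows([
  [[-0.0025,0,0.02],[0,0,0]],
  [[-0.0025,0,0.06],[0,0,0]],
  [[-0.0025,0,0.1],[0,0,0]],
  [[-0.0025,0,0.13],[0,0,0]],
  [[-0.0025,0,0.145],[0,0,0]],
  [[-0.0025,0,0.15],[0,0,0]],
  [[-0.0025,0,0.15],[0,0,0]],
  [[-0.0025,0,0.15],[0,0,0]],
])

```text
t: 6.7
eef_pos: [0.4979, 0.1138, 0.1905]
tool_rot: [0.001, 0.59, 0.807, -0.0]
contact_force: [0.3, 0.1, -0.5]
gripper_width: 0.393
```

```bash
python3 - <<'E'
from h import *
c=cam('wrist','wrist5');np.savez('pics/wrist5.npz',**c)
plan([.497,.1138,.175],17.6)
held(c)
P=wcloud(c)
r=np.hypot(P[...,0]-.484,P[...,1]-.156)
m=(r<.03)&(P[...,2]>.19)&(P[...,2]<.203);Q=P[m];print(len(Q),((Q.min(0)+Q.max(0))/2),Q.max(0)-Q.min(0),np.median(Q[:,2]))
m=(r<.06)&(P[...,2]>.14)&(P[...,2]<.158);print(np.median(P[m][:,2]))
E
```

```text
t 6.75 at [0.4979 0.1139 0.1905] tool [[-0.303, 0.953, 0.001], [0.953, 0.303, -0.001], [-0.001, 0.001, -1.0]] w 0.3904954692873368
shift [ 0.0006 -0.0024  0.0389] turn [0.0002 0.0002 0.0001]
held -0.025 3215 [ 0.0161 -0.0001  0.0098] -0.025 0.0234
held -0.06 2056 [-0.0003  0.0003  0.007 ] -0.06 -0.045
held -0.064 289 [-0.0002  0.0003  0.0025] -0.0627 -0.058
9396 [0.48343656 0.15299957 0.1964946 ] [0.04702249 0.05385559 0.01298301] 0.1971929030239657
0.15126580366552328
```

View pics/wrist5.png

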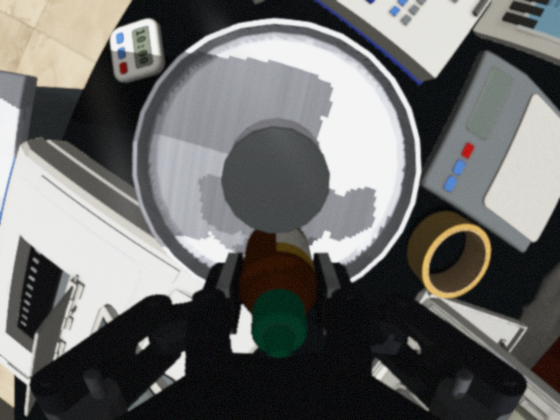

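>>> play_rows([
  [[0.0005,-0.001,0.01],[0,0,0]],
  [[0.0005,-0.001,0.019],[0,0,0]],
  [[0.0005,-0.001,0.026],[0,0,0]],
  [[0.0005,-0.001,0.032],[0,0,0]],
  [[0.0005,-0.001,0.038],[0,0,0]],
  [[0.0005,-0.001,0.043],[0,0,0]],
  [[0.0005,-0.001,0.047],[0,0,0]],
  [[0.0005,-0.001,0.05],[0,0,0]],
])

```text
t: 7.55
eef_pos: [0.4975, 0.1139, 0.1704]
tool_rot: [0.001, 0.59, 0.807, -0.0]
contact_force: [-0.7, 0.1, 0.2]
gripper_width: 0.396
```

```bash
python3 - <<'E'
from h import *
c=cam('wrist','wrist6');np.savez('pics/wrist6.npz',**c)
plan([.497,.1138,.166],17.6)
held(c)
P=wcloud(c)
r=np.hypot(P[...,0]-.484,P[...,1]-.156)
m=(r<.02)&(P[...,2]>.17)&(P[...,2]<.203);print(np.median(P[m][:,2]))
m=(r<.06)&(P[...,2]>.125)&(P[...,2]<.158);print(np.median(P[m][:,2]))
print(bot.get_obs()['contact_force'])
E
```

```text
t 7.6 at [0.4975 0.1139 0.1703] tool [[-0.303, 0.953, 0.001], [0.953, 0.303, -0.001], [-0.001, 0.001, -1.0]] w 0.39492086741908394
shift [ 0.0001 -0.0012  0.0107] turn [0.0001 0.0002 0.0001]
held -0.025 2768 [0.0167 0.     0.0102] -0.025 0.0161
held -0.06 2073 [-0.0002  0.0004  0.007 ] -0.06 -0.045
held -0.064 297 [-0.0004  0.0004  0.0026] -0.0627 -0.058
0.18957798921972477
0.14361153432635032
[ 0.12942986  0.58798949 -0.60801874]
```

View pics/wrist6.png

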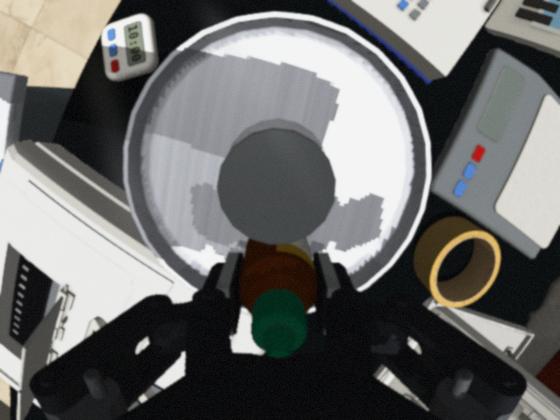

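>>> play_rows([
  [[0,0,0.003],[0,0,0]],
  [[0,0,0.006],[0,0,0]],
  [[0,0,0.006],[0,0,0]],
])

```text
t: 7.9
eef_pos: [0.4976, 0.114, 0.1678]
tool_rot: [0.001, 0.59, 0.807, 0.0]
contact_force: [-0.5, -0.0, 0.3]
gripper_width: 0.389
```

>>> play_rows([
  [[0,0,0],[0,0,0]],
  [[0,0,0],[0,0,0]],
  [[0,0,0],[0,0,0]],
  [[0,0,0],[0,0,0]],
  [[0,0,0],[0,0,0]],
  [[0,0,0],[0,0,0]],
  [[0,0,0],[0,0,0]],
  [[0,0,0],[0,0,0]],
], fingers=50)

```text
t: 8.7
eef_pos: [0.4975, 0.1139, 0.1678]
tool_rot: [0.001, 0.59, 0.807, -0.0]
contact_force: [0.8, -1.0, 0.8]
gripper_width: 0.588
```

```bash
python3 - <<'E'
from h import *
c=cam('wrist','wrist7')
plan([.497,.1138,.26],17.6)
held(c)
P=wcloud(c)
r=np.hypot(P[...,0]-.484,P[...,1]-.156)
m=(r<.02)&(P[...,2]>.17)&(P[...,2]<.203);print(np.median(P[m][:,2]))
E
```

```text
t 8.75 at [0.4975 0.114  0.1678] tool [[-0.303, 0.953, 0.001], [0.953, 0.303, -0.001], [-0.001, 0.001, -1.0]] w 0.5805902986116508
shift [-0.0003 -0.0012 -0.2305] turn [0.0002 0.0002 0.0001]
held -0.025 2752 [0.0165 0.0002 0.0103] -0.025 0.0156
held -0.06 2078 [-0.0002 -0.0004  0.007 ] -0.06 -0.045
held -0.064 311 [-0.0007 -0.0004  0.0028] -0.0629 -0.058
0.18756283106846058
```

View pics/wrist7.png

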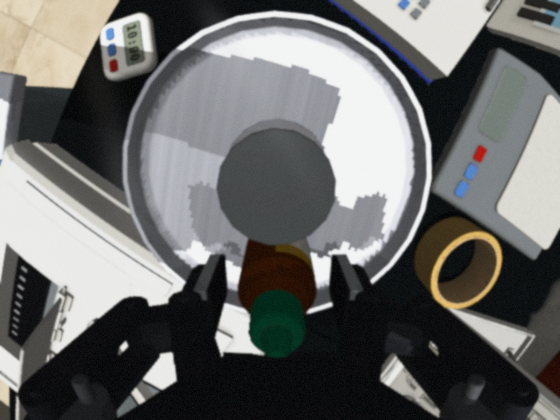

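>>> play_rows([
  [[0,0,-0.02],[0,0,0]],
  [[0,0,-0.06],[0,0,0]],
  [[0,0,-0.12],[0,0,0]],
  [[0,0,-0.2],[0,0,0]],
  [[0,0,-0.28],[0,0,0]],
  [[0,0,-0.34],[0,0,0]],
  [[0,0,-0.36],[0,0,0]],
  [[0,0,-0.36],[0,0,0]],
])

```text
t: 9.55
eef_pos: [0.4979, 0.1142, 0.3129]
tool_rot: [0.001, 0.59, 0.807, 0.001]
contact_force: [-0.2, 0.3, -0.6]
gripper_width: 0.583
```

```bash
python3 - <<'E'
from h import *
c=cam('scene','scene8')
I=c['pixels'][110:260,200:350];cv2.imwrite('pics/scz8.png',cv2.resize(I[...,::-1],None,fx=4,fy=4,interpolation=2))
c=cam('wrist','wrist8');P=wcloud(c)
r=np.hypot(P[...,0]-.484,P[...,1]-.156)
m=(r<.02)&(P[...,2]>.17)&(P[...,2]<.203);print(np.median(P[m][:,2]))
r2=np.hypot(P[...,0]-.4975,P[...,1]-.114)
m=(r2<.012)&(P[...,2]>.2)&(P[...,2]<.25);print('cap',P[m].max(0),P[m].mean(0))
c0=dict(np.load('pics/top0.npz'));c=cam('top','top8')
for cc in(c0,c):
    P=cloud(cc);r=np.hypot(P[...,0]-.483,P[...,1]-.154)
    print('floor',np.median(P[(r>.03)&(r<.06)&(P[...,2]>.12)&(P[...,2]<.165)][:,2]),'cup',np.median(P[(r<.02)&(P[...,2]>.17)&(P[...,2]<.21)][:,2]))
plan([.56,-.1,.2],17.6)
E
```

```text
0.18754493588144822
cap [0.50774263 0.12283991 0.23085562] [0.49664219 0.114914   0.21831523]
floor 0.15154336902626264 cup 0.19773201595975887
floor 0.14192024998385933 cup nan
t 9.7 at [0.4966 0.1139 0.3105] tool [[-0.303, 0.953, -0.001], [0.953, 0.303, -0.002], [-0.002, -0.001, -1.0]] w 0.5894495784725612
shift [-0.5572 -0.0105  0.2772] turn [-0.0002  0.0003  0.0001]
  return _methods._mean(a, axis=axis, dtype=dtype,
  ret = ret.dtype.type(ret / rcount)
```

View pics/scz8.png

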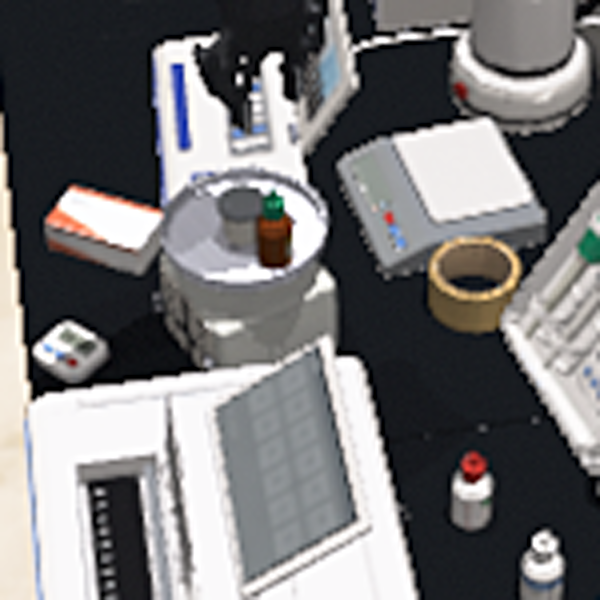

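View pics/wrist8.png

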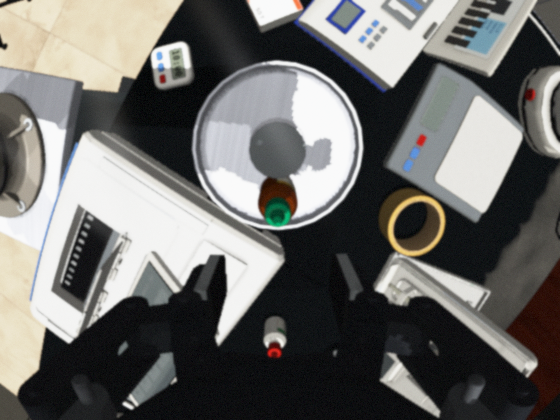

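```bash
cat >> h.py <<'E'
def planM(p,azx,tilt):
    o=bot.get_obs();q=o['tool_rot'];r=R.from_quat([q[1],q[2],q[3],q[0]])
    a=np.radians(azx);x=np.array([np.cos(a),np.sin(a),0]);s=np.array([np.cos(a+np.pi/2),np.sin(a+np.pi/2),0]);t=np.radians(tilt)
    z=np.cos(t)*np.array([0,0,-1])+np.sin(t)*s
    T=R.from_matrix(np.stack([x,np.cross(z,x),z],1))
    print('t',round(o['t'],2),'at',o['eef_pos'].round(4),'shift',(r.inv().apply(np.array(p)-o['eef_pos'])/.4).round(4),'turn',((r.inv()*T).as_rotvec()/(2*np.pi)).round(4))
E
python3 - <<'E'
from h import *
planM([.27,.38,.29],160,0);planM([.27,.37,.2],160,30)
E
```

```text
t 9.7 at [0.4966 0.1139 0.3105] shift [ 0.8056 -0.3382  0.0503] turn [-0.0003  0.0002 -0.1455]
t 9.7 at [0.4966 0.1139 0.3105] shift [ 0.7822 -0.3454  0.2753] turn [ 0.0771 -0.0379 -0.1421]
```

>>> play_rows([
  [[0.8,-0.34,0.04],[0,0,-0.145]],
  [[0.8,-0.34,0.04],[0,0,-0.145]],
  [[0.8,-0.34,0.04],[0,0,-0.145]],
  [[0.8,-0.34,0.04],[0,0,-0.145]],
  [[0.8,-0.34,0.04],[0,0,-0.145]],
  [[0.8,-0.34,0.04],[0,0,-0.145]],
  [[0.8,-0.34,0.04],[0,0,-0.145]],
  [[0.8,-0.34,0.04],[0,0,-0.145]],
])

```text
t: 10.5
eef_pos: [0.2643, 0.3818, 0.2924]
tool_rot: [-0.001, 0.17, 0.985, -0.002]
contact_force: [-0.0, -0.2, -0.6]
gripper_width: 0.587
```

```bash
python3 - <<'E'
from h import *
planM([.27,.38,.19],160,30)
E
```

```text
t 10.5 at [0.2643 0.3818 0.2924] shift [-0.0154  0.0016  0.2559] turn [0.0826 0.     0.0013]
```

>>> play_rows([
  [[-0.015,0,0.05],[0.02,0,0.001]],
  [[-0.015,0,0.1],[0.04,0,0.001]],
  [[-0.015,0,0.16],[0.06,0,0.001]],
  [[-0.015,0,0.22],[0.083,0,0.001]],
  [[-0.015,0,0.25],[0.083,0,0.001]],
  [[-0.015,0,0.25],[0.083,0,0.001]],
])

```text
t: 11.1
eef_pos: [0.2691, 0.3778, 0.1892]
tool_rot: [-0.046, 0.167, 0.95, -0.259]
contact_force: [-0.0, -1.3, 1.0]
gripper_width: 0.586
```

```bash
python3 - <<'E'
from h import *
c=cam('wrist','wrist9');np.savez('pics/wrist9.npz',**c)
print(bot.get_obs()['eef_pos'],c['pose'][:3,3])
E
```

```text
[0.26971616 0.3781938  0.1916399 ] [0.22555693 0.47094535 0.31215272]
```

View pics/wrist9.png

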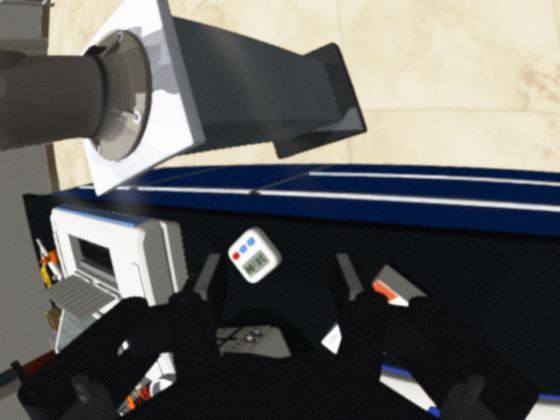

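```bash
python3 - <<'E'
from h import *
c=dict(np.load('pics/wrist9.npz'))
I=c['pixels'][310:370,200:310];cv2.imwrite('pics/w9z.png',cv2.resize(I[...,::-1],None,fx=7,fy=7,interpolation=2))
P=wcloud(c)
for v,u in((335,230),(335,252),(335,270),(345,260)):print(P[v,u].round(3),c['pixels'][v,u])
E
```

```text
[0.415 0.148 0.037] [40 40 35]
[0.402 0.206 0.053] [59 58 58]
[0.416 0.213 0.03 ] [ 99 100  92]
[0.416 0.213 0.054] [97 98 93]
```

View pics/w9z.png

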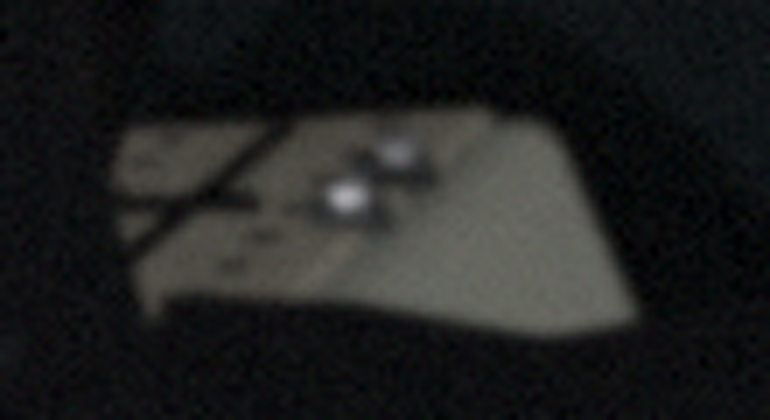

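```bash
python3 - <<'E'
from h import *
c=dict(np.load('pics/wrist9.npz'))
f=210/np.tan(np.radians(c['fovy'])/2)
for n,X,Y in[('hbar L',120,200),('hbar R',255,203),('diag top',290,125),('diag bot',140,250),('tab1',155,160),('tab2',180,135),('tab3',265,237),('tab4',232,267),('knob',350,200),('knob2',400,155),('plateBL',155,310)]:
    u,v=X/7+200-.43,Y/7+310-.43
    d=np.array([u-c['cx'],v-c['cy']]);r=np.hypot(*d);th=r/f
    ray=c['pose'][:3,:3]@np.r_[d/r*np.sin(th),np.cos(th)]
    for x in(.410,):
        p=c['pose'][:3,3]+ray*(x-c['pose'][0,3])/ray[0];print(n,p.round(4))
P=wcloud(c);m=np.zeros((420,560),bool);m[328:352,222:240]=1;Q=P[m];print(np.median(Q,0),len(Q))
E
```

```text
hbar L [0.41   0.1405 0.055 ]
hbar R [0.41   0.1739 0.0517]
diag top [0.41   0.1603 0.0233]
diag bot [0.41   0.1601 0.0706]
tab1 [0.41   0.1366 0.0397]
tab2 [0.41   0.135  0.0297]
tab3 [0.41   0.185  0.0623]
tab4 [0.41   0.1852 0.0724]
knob [0.41   0.1948 0.0483]
knob2 [0.41   0.195  0.0322]
plateBL [0.41   0.1793 0.0877]
[0.4144786  0.16062505 0.05098157] 432
```

```bash
python3 - <<'E'
from h import *
planM([.37,.40,.15],230,35);print(bot.get_obs()['q'].round(2))
E
```

```text
t 11.15 at [0.2697 0.3782 0.1916] shift [-0.2171  0.1705  0.0211] turn [ 0.0116 -0.1048 -0.1637]
[-1.26  0.49  0.18  1.77 -0.01  1.42  0.15]
```

>>> play_rows([
  [[-0.217,0.17,0.02],[0.0116,-0.105,-0.164]],
  [[-0.217,0.17,0.02],[0.0116,-0.105,-0.164]],
  [[-0.217,0.17,0.02],[0.0116,-0.105,-0.164]],
  [[-0.217,0.17,0.02],[0.0116,-0.105,-0.164]],
  [[-0.217,0.17,0.02],[0.0116,-0.105,-0.164]],
  [[-0.217,0.17,0.02],[0.0116,-0.105,-0.164]],
  [[-0.217,0.17,0.02],[0.0116,-0.105,-0.164]],
  [[-0.217,0.17,0.02],[0.0116,-0.105,-0.164]],
])

```text
t: 11.95
eef_pos: [0.3703, 0.4007, 0.1537]
tool_rot: [0.127, -0.395, 0.869, -0.27]
contact_force: [-0.4, -0.5, 0.8]
gripper_width: 0.586
```

>>> play_rows([
  [[0,0,0],[0,0,0]],
  [[0,0,0],[0,0,0]],
])

```text
t: 12.15
eef_pos: [0.3709, 0.4008, 0.1566]
tool_rot: [0.128, -0.393, 0.87, -0.269]
contact_force: [-0.1, -0.3, -0.3]
gripper_width: 0.584
```

```bash
python3 - <<'E'
from h import *
c=cam('wrist','wrist10');np.savez('pics/wrist10.npz',**c)
print(bot.get_obs()['eef_pos'],c['pose'][:3,3])
E
```

```text
[0.371253   0.40104568 0.15604719] [0.26114373 0.39905144 0.27297407]
```

View pics/wrist10.png

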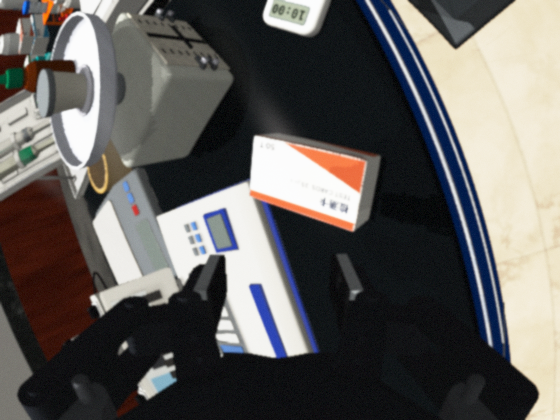

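```bash
python3 - <<'E'
from h import *
c=dict(np.load('pics/wrist10.npz'))
I=c['pixels'][0:85,110:240];I=np.rot90(I,-1);I=np.clip(I.astype(float)*1.6,0,255).astype(np.uint8);cv2.imwrite('pics/w10z.png',cv2.resize(np.ascontiguousarray(I[...,::-1]),None,fx=4.6*1.3,fy=4.6,interpolation=2))
E
```

```text
(no output)
```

View pics/w10z.png

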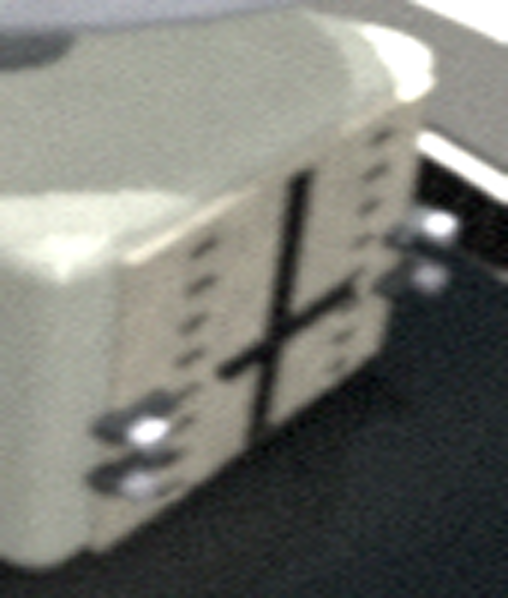

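```bash
python3 - <<'E'
from h import *
o=bot.get_obs();print(o['t'],o['contact_force'],abs(o['joint_vel']).max())
print(bot.hand_in())
E
```

```text
12.2 [ 0.01525739 -0.2829708   0.4425133 ] 0.03250424413084933
the job is handed in; nothing more can be done
None
```

The job is handed in at t = 12.2 s, and the scale's pointer rests between the upper and lower limit tabs. One dropper bottle was enough. I stood the amber one with the green cap upright in the pan beside the cup. It was lowered slowly until the pan carried it and then released, so the pan stayed far from its bottom stop.

- **Pan height:** it went from about 0.0285 with the cup alone to about 0.0385 with the bottle, measured by depth to the cup top and to the pan floor. The limits are 0.0345 and 0.0495.
- **Pointer:** a close wrist-camera view showed it about a quarter of the way from the upper tabs to the lower ones, roughly 0.0386, which agrees with the depth figures. An earlier view with the gripper partly in the way was unclear and could have been read as above the upper tabs, so I took the clearer one.
- **Rest of the scene:** the red-, white- and blue-capped bottles were left on the worktop and nothing else was touched. I did not re-measure those objects at the end. The gripper was well clear of the scale at hand-in, with no contact force beyond sensor noise.

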